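Close and latch the sandwich carrier

TASK

Push the open lid of the packed sandwich carrier fully shut with the fingertips, then flip both blue-knobbed latch levers over towards the lid, past centre, until each snaps down over it; finish with your hand clear. Do not grip or lift anything: the carrier stays standing about where it is, and the other things on the table are left alone.

Things in the scene. Friction and masses are not known exactly. Their poses are not given: they have to be found in the camera images.
- carrier_top (a point): light grey box 240 (x) by 300 (y) by 160 mm high, about 3 kg, loose on the table, packed with paper sandwich boxes. This point: centre of its open top, 160 mm above the table. Axes: z up, +x to the lid's hinge side, -x to the latch side (free edge of the lid). 'Carrier' coordinates elsewhere: these axes, origin on the table below this point
- lid (a joint): teal lid 240 x 300 x 12 mm, hinged along the carrier's +x top edge (hinge line at carrier x = +120, z = 160 mm, along y). Value in rad: 0 = fully shut (upper face 172 mm above the table), grows as its free edge rises. Stiff hinge: it stays where it is left and takes a few newtons near the free edge to close
- lid_press (a point): point on the upper (outer) face of the lid on its middle line, 190 mm from the hinge and 50 mm from the free edge; it moves with the lid; x along the lid from free edge to hinge, z out of the upper face
- latch_a (a joint): latch lever turning about an axis along carrier y through carrier (-136, +65, 172) mm. Value: 0 = open, leaning 0.7 rad from upright away from the lid; 2.05 = latched, swung over towards carrier +x, nearly flat over the lid. A spring drives it to the nearer end: centre at 1.03 (0.33 rad beyond upright); past it the lever snaps over by itself. Needs about 4 N at the ball to start
- latch_b (a joint): latch lever turning about an axis along carrier y through carrier (-136, -65, 172) mm. Value: 0 = open, leaning 0.7 rad from upright away from the lid; 2.05 = latched, swung over towards carrier +x, nearly flat over the lid. A spring drives it to the nearer end: centre at 1.03 (0.33 rad beyond upright); past it the lever snaps over by itself. Needs about 4 N at the ball to start
- latch_a_knob (a point): centre of the blue 26 mm ball on the end of latch_a's lever (steel rod 11 mm thick), 75 mm from its pivot. Open, it is 57 mm above and 48 mm outside the pivot (carrier x = -184, y = +65, z = 229 mm); latched, it is 188 mm above the table, over the lid. y = pivot axis
- latch_b_knob (a point): centre of the blue 26 mm ball on the end of latch_b's lever (steel rod 11 mm thick), 75 mm from its pivot. Open, it is 57 mm above and 48 mm outside the pivot (carrier x = -184, y = -65, z = 229 mm); latched, it is 188 mm above the table, over the lid. y = pivot axis
- yellow_bowl: yellow round bowl, 116 mm across, 68 mm high; bystander, loose; origin at the centre of its underside
- sauce_bottle: cream squeeze bottle with a red cap, 54 mm across, 150 mm high; bystander, loose; origin at the centre of its underside
- spice_jar: amber glass jar with a dark lid, 52 mm across, 85 mm high; bystander, loose; origin at the centre of its underside
- clear_tub: empty clear open tub, 120 x 110 x 90 mm high; bystander, loose; origin at the centre of its underside
- cup_stack: stack of white plastic cups, up to 92 mm across, 140 mm high; bystander, loose; origin at the centre of its underside
- tomato_can: tin with a red label, 76 mm across, 110 mm high; bystander, loose; origin at the centre of its underside

How it is judged (in metres and radians):
On the way, in this order (a step that is already met when the one before it is completed fails the run):
1. the lid is fully shut, both latches still open (value of joint lid below 0.04 rad and value of joint each of latch_a, latch_b below 0.5 rad), for 0.2 s.
2. both latch levers have snapped over, the lid still shut (value of joint lid below 0.04 rad and value of joint each of latch_a, latch_b above 1.9 rad), for 0.2 s.
At the end, for the whole second after the job is handed in: The lid is shut (joint below 0.04 rad), both latch levers are snapped over (above 1.9 rad of 2.05) and still, and the carrier stands flat and at rest within 60 mm of its start (all of step 2 and velocity of joint each of latch_a, latch_b below 0.1 rad/s and distance of carrier_top from where it was at the start of the episode below 0.06 m and angle between carrier_top's own z axis and vertical below 0.05 rad); the robot touches nothing.
It fails at once if a latch lever is flipped over while the lid is still open (above 0.1 rad) (value of joint lid above 0.1 rad and value of joint any of latch_a, latch_b above 1.03 rad).
It fails at once if the carrier is lifted by 15 mm, tipped by 0.15 rad or shoved by more than 60 mm (height (world z) of carrier_top above 0.175 m or angle between carrier_top's own z axis and vertical above 0.15 rad or distance of carrier_top from where it was at the start of the episode above 0.06 m).
It fails at once if another thing on the table is lifted, knocked over or moved by more than 30 mm (distance of any of yellow_bowl, sauce_bottle, spice_jar, clear_tub, cup_stack, tomato_can from where it was at the start of the episode above 0.03 m).
It also fails if it takes over 54 s, if anything falls off the work surface, if the arm or the gripper's body presses on something with over 40 N, if the wrist force passes 120 N, or if a joint passes its speed limit or range.

ROBOT

A 6-joint arm with a two-finger parallel gripper is mounted at the origin on the work surface. World frame = base frame: x ahead of the robot, y to its left, z up, the work surface at z = 0. Lengths are in mm, angles in rad, forces in N, time in s.
With the tool pointing down it reaches from about 300 to 775 mm from the base axis. Payload 14.6 kg.
Tool frame: the origin (TCP) lies midway between the tips of the shut fingers; the grasp point (between the pads) lies 19 mm behind it (manip.grip_point_offset is the distance from the TCP to the grasp point, in mm); x points along the fingers, z is the direction in which the jaws open and shut, and the axes are right-handed (so a half turn about x gives the same grasp; the last joint's range is limited). The gripper opens to 94 mm and grips with 3 to 60 N. Pads are 16 mm wide; open, the fingers measure 119 mm over their backs; the gripper's body (75 mm by 177 mm) begins 78 mm behind the grasp point.
Start: joints at [1.097, 0.3, 1.521, -0, 1.321, -0.067], TCP at [217.616, 505.106, 205.446] pointing down, gripper open.
Joint ranges: [-3.03, 3.03], [-0.79, 2.21], [0.23, 2.52], [-1.04, 4.18], [0, 3.07], [-2.55, 2.55]. Speed limits (rad/s): [2.22, 2.22, 2.57, 3.14, 3.14, 3.14].

INTERFACE

Orientations are given as [roll, pitch, yaw] about the fixed x, y, z axes, in that order (R = Rz(yaw) Ry(pitch) Rx(roll)).
In Python, from cell import manip, camera, calibration, order gives the robot as it stands.
- The arm moves only by the tool jog_arm, never from a script. Its arguments are lists of equal length, an entry for each row: "turn": the turn, a rotation vector about the tool's x, y, z in degrees, a list of three; "dp": the shift along the tool's x, y, z in cm, a list of three; "gripper": the closure, from 0 (fully open) to 1 (shut). In form: {"turn": [[ax, ay, az], ...], "dp": [[tx, ty, tz], ...], "gripper": [gripper, ...]}. A call has 1 to 8 rows; each row shifts and turns the pose as measured when the row begins, along the tool's axes as they then stand; what a row does not reach is not made up. A row lasts 1/8 s, in which the tool goes at most 62.5 mm and 10.7 degrees, less where a joint would pass 70% of its speed; a pose out of reach is approached as far as the arm can. A call is refused whole if a number of a shift passes 6.25 or a number of a turn 10.7, either way. A call with a gripper value outside its range is refused whole. The fingers move at their own pace and stop on an object; "grip_force" is the grip in N (left out, the last holds). Time passes only in rows, so rows that do not move let the fingers close. It gives the time, the measured TCP pose, the force and the opening at its end, in the units of the state.
- manip.read_state(): the state, without advancing time (a new reading comes with each control period).
- camera(name): name is "scene" or "side" or "wrist"; returns (picture, depth): 420x560x3 uint8, red, green, blue; 420x560 float32, mm along the optical axis (not along the pixel's ray), 0 where there is no reading.
- calibration(name): a dict with "K" (3x3 intrinsics, pixels), "distortion" ([k1, k2, p1, p2, k3] as OpenCV has them; the pictures are not rectified), "world_from_camera" (4x4, takes a point from camera to world coordinates). Camera axes: x right, y down, z forward; pixel columns grow to the right and rows downward; lengths in mm; the calibration is good to about 2 mm. A picture is of the moment at which its call begins: read the wrist's pose just before it. calibration takes no time and is no camera call; for the wrist camera it gives the pose at the moment of the call.
- order.sign_off(): hands the job in, once; it reports no verdict.
The state is a dict: "clock": time; "joints": joint angles; "qd": joint speeds; "effort": joint torques, N m; "eef_pos": TCP position; "eef_rot": TCP orientation; "wrist_force": force on the tool from outside, world axes, zero at the start; "moment": the same for the moment, N m; "finger_gap": finger opening in mm.
Only numpy, scipy, OpenCV 4.12 (cv2) and the standard library are available. Lean on these libraries where they do the work, as an engineer would, in place of code of your own. Each camera call takes 0.05 s, during which the arm holds its last target.

## Working session

There is one attempt and no reset: what is moved stays moved. The work goes in short steps, Python scripts to look and compute and a tool call to move; the robot and the scene stay as the last step left them, time stands still between calls to the robot, and variables do not carry over. Pictures are saved under pics/ and viewed, and the job is handed in when it is done.

Besides the shell and the picture viewer there is one more tool, called after ">>>" as a command line: name --argument value ..., lists and objects as JSON in quotes. jog_arm: Moves the arm, as the interface text tells. Its arguments: {"type":"object","properties":{"turn":{"type":"array","items":{"type":"array","items":{"type":"number"}}},"dp":{"type":"array","items":{"type":"array","items":{"type":"number"}}},"gripper":{"type":"array","items":{"type":"number"}},"grip_force":{"type":"number"}},"required":["turn","dp","gripper"]}

```bash
ls; mkdir -p pics; python3 - <<'E'
from cell import manip,camera,calibration
import cv2,numpy as np
s=manip.read_state();print(s)
for n in("scene","side","wrist"):
    c=calibration(n); p,d=camera(n)
    cv2.imwrite(f"pics/{n}0.png",p[:,:,::-1]); np.savez(f"{n}0.npz",p=p,d=d,K=c["K"],D=c["distortion"],T=c["world_from_camera"])
    print(n,np.round(c["world_from_camera"],2).tolist(),c["K"],c["distortion"])
E
```

```text
pics
{'clock': 0.0, 'joints': array([ 1.09741929e+00,  3.00447956e-01,  1.52161484e+00,  6.90511371e-06,
        1.32069890e+00, -6.65896394e-02]), 'qd': array([-0.00063269,  0.00183488, -0.00016822,  0.00080076,  0.0003233 ,
        0.00035824]), 'effort': array([ 1.12009740e-03, -5.31801260e+01, -3.52730262e+01,  7.08900648e-02,
        2.44285783e-02, -1.34037778e-04]), 'eef_pos': array([217.48293654, 504.8732644 , 204.88474577]), 'eef_rot': array([ 3.06928194,  1.56962726, -2.04989616]), 'wrist_force': array([-0.97913566,  0.54363145, -0.3306124 ]), 'moment': array([-0.02655777,  0.00050204, -0.03404103]), 'finger_gap': 94.06978951311729}
scene [[0.62, 0.53, -0.58, 1339.39], [0.79, -0.4, 0.47, -685.04], [0.02, -0.75, -0.67, 1040.16], [0.0, 0.0, 0.0, 1.0]] [[531.17069325   0.         279.8418614 ]
 [  0.         531.17069325 205.45334   ]
 [  0.           0.           1.        ]] [-0.04948784  0.          0.          0.          0.        ]
side [[0.73, -0.47, 0.5, -72.97], [-0.69, -0.5, 0.53, -712.15], [-0.0, -0.73, -0.69, 984.42], [0.0, 0.0, 0.0, 1.0]] [[545.64288832   0.         273.16875894]
 [  0.         545.64288832 214.71995614]
 [  0.           0.           1.        ]] [-0.20798598  0.          0.          0.          0.        ]
wrist [[0.4, 0.89, 0.21, 157.64], [0.92, -0.39, -0.09, 531.5], [-0.0, 0.23, -0.97, 383.77], [0.0, 0.0, 0.0, 1.0]] [[365.98896273   0.         282.80582856]
 [  0.         365.98896273 208.46906069]
 [  0.           0.           1.        ]] [-0.03879452  0.          0.          0.          0.        ]
```

View pics/scene0.png

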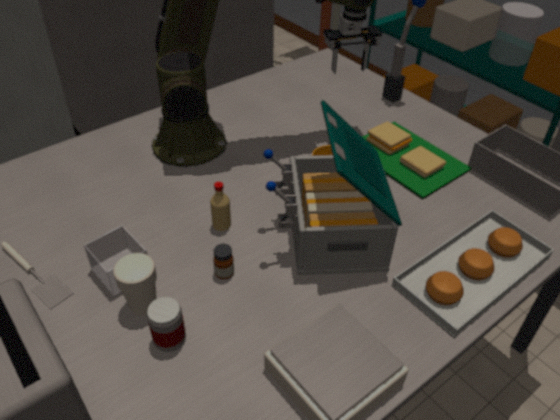

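View pics/side0.png

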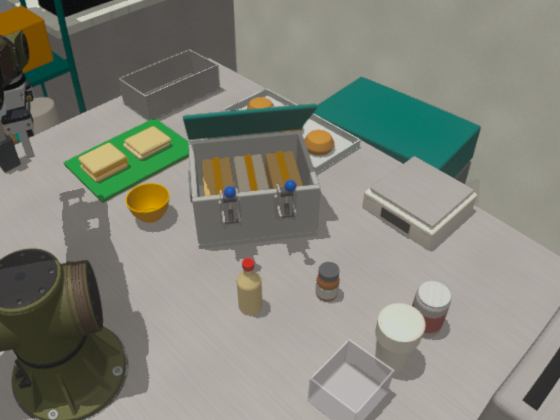

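View pics/wrist0.png

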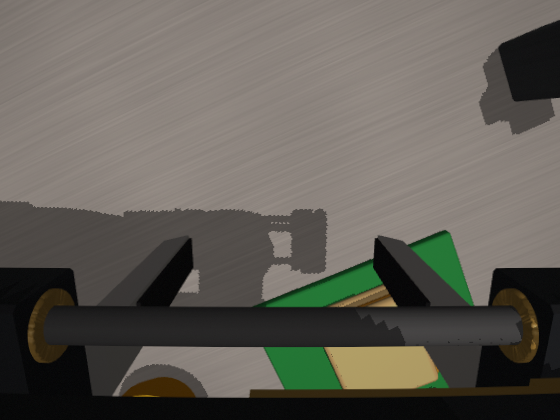

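The scene view shows the carrier at about (340,215) with the teal lid raised, and the blue knobs at (268,153) and (271,186). In the side view the knobs are at (230,192) and (290,186). The bottle stands on the latch side. Next I measure these.

```bash
cat > h.py <<'E'
import numpy as np,cv2
def load(f): 
    z=np.load(f); return z['p'],z['d'],z['K'],z['D'],z['T']
def world(us,vs,d,K,D,T):
    n=cv2.undistortPoints(np.stack([us,vs],-1).astype(float).reshape(-1,1,2),K,D).reshape(-1,2)
    z=d[np.asarray(vs).astype(int),np.asarray(us).astype(int)]
    c=np.c_[n*z[:,None],z]; ok=z>0
    return (c@T[:3,:3].T+T[:3,3])[ok]
def ray(u,v,K,D,T):
    n=cv2.undistortPoints(np.array([[[u,v]]],float),K,D).ravel()
    r=T[:3,:3]@np.array([n[0],n[1],1]); return T[:3,3],r/np.linalg.norm(r)
def tri(a,b):
    (p,r),(q,s)=a,b
    A=np.c_[r,-s]; t=np.linalg.lstsq(A,q-p,rcond=None)[0]
    x,y=p+t[0]*r,q+t[1]*s
    return (x+y)/2,np.linalg.norm(x-y)
def blobs(m,amin=15):
    n,l,st,c=cv2.connectedComponentsWithStats(m.astype(np.uint8))
    return [(c[i],st[i],l==i) for i in range(1,n) if st[i][4]>=amin]
E
python3 - <<'E'
from h import *
R={}
for n in("scene","side"):
    p,d,K,D,T=load(n+"0.npz"); hsv=cv2.cvtColor(p,cv2.COLOR_RGB2HSV); H,S,V=cv2.split(hsv)
    bl=blobs((H>105)&(H<128)&(S>150)&(V>60))
    R[n]=[]
    for c,s,m in bl:
        print(n,"blue",c.round(1),s[2:]); R[n].append(ray(*c,K,D,T))
        vs,us=np.nonzero(m); print("  depth",np.median(world(us,vs,d,K,D,T),0).round())
    for c,s,m in blobs((H>78)&(H<98)&(S>120)&(V>30),300):
        vs,us=np.nonzero(cv2.erode(m.astype(np.uint8),np.ones((3,3)))); W=world(us,vs,d,K,D,T)
        mu=np.median(W,0)
        u,sv,vt=np.linalg.svd(W-W.mean(0),full_matrices=False); nn=vt[2]
        r=np.abs((W-W.mean(0))@nn)
        print(n,"teal",c.round(),s,W.min(0).round(),W.max(0).round(),"normal",nn.round(3),"res",np.median(r))
for i,a in enumerate(R["scene"]):
    for j,b in enumerate(R["side"]): print(i,j,[np.round(x,1) for x in tri(a,b)])
E
```

```text
scene blue [267.8 152.3] [ 8  7 39]
  depth [461. -15. 238.]
scene blue [270.9 184.7] [ 9  6 42]
  depth [570. -88. 237.]
scene teal [392.  22.] [371  11  35  26 444] [-3.580e+02  1.227e+03 -1.000e+00] [-194. 1461.   17.] normal [ 0.013 -0.019 -1.   ] res 2.267508411480309
scene teal [484.  65.] [ 407   25  153   85 2258] [-1.930e+02  1.224e+03  1.000e+00] [ 614. 1479.   20.] normal [0.001 0.017 1.   ] res 2.1539292710514335
scene teal [360. 163.] [ 322  102   78  121 3018] [482. -14. 178.] [802. 268. 340.] normal [0.404 0.582 0.706] res 1.099519090188653
side blue [289.7 185.2] [10  9 72]
  depth [559. -90. 237.]
side blue [229.4 191.1] [10 10 77]
  depth [453. -17. 238.]
side teal [57. 62.] [  24    0   61  112 1429] [ 466. 1204. -303.] [ 659. 1670.  291.] normal [-0.255 -0.962 -0.096] res 18.821525427569682
side teal [388. 121.] [ 184   77  296   92 8182] [ 469.  -14. -227.] [1758.  604.  339.] normal [-0.386 -0.06  -0.92 ] res 37.35888238408653
0 0 [array([533.4, -92.1, 284.9]), np.float64(57.1)]
0 1 [array([456.4, -11.5, 232.6]), np.float64(0.4)]
1 0 [array([563.7, -83.9, 231.1]), np.float64(0.7)]
1 1 [array([485.8,  -0.9, 173.8]), np.float64(64.5)]
```

```bash
cat >> h.py <<'E'
from scipy.spatial.transform import Rotation as Ro
ka=np.array([456.4,-11.5]);kb=np.array([563.7,-83.9])
cy=(ka-kb)/np.linalg.norm(ka-kb); cx=np.array([cy[1],-cy[0]]); org=(ka+kb)/2+184*cx
def c2w(x,y,z): return np.r_[org+x*cx+y*cy,z]
def w2c(p): q=np.asarray(p)[:2]-org; return np.array([q@cx,q@cy,p[2]])
Rdes=np.c_[[0,0,-1],np.r_[cx,0],np.r_[cy,0]]; Rdes[:,1]=np.cross(Rdes[:,2],Rdes[:,0])
def st():
    from cell import manip
    s=manip.read_state();R=Ro.from_euler('xyz',s['eef_rot']).as_matrix();return s,R
E
python3 - <<'E'
from h import *
s,R=st(); print(R.round(3),'\n',Rdes.round(3)); print(org,cx,cy)
for Q in(Rdes,Rdes@Ro.from_euler('x',np.pi).as_matrix()): print(Ro.from_matrix(R.T@Q).as_rotvec(degrees=True).round(1))
print("tip carrier",w2c(s['eef_pos']).round())
# lid from scene teal, carrier coords
p,d,K,D,T=load("scene0.npz");H,S,V=cv2.split(cv2.cvtColor(p,cv2.COLOR_RGB2HSV))
for c,q,m in blobs((H>78)&(H<98)&(S>120)&(V>30),300):
    if q[4]>2900:
        vs,us=np.nonzero(m);W=np.array([w2c(x) for x in world(us,vs,d,K,D,T)])
        print(np.percentile(W,[1,50,99],axis=0).round())
        a=np.polyfit(W[:,0],W[:,2],1);print("slope",a, np.arctan(-a[0]))
for t in(.79,.6,.4,.2,0): print(t,[120-190*np.cos(t)+12*np.sin(t),160+190*np.sin(t)+12*np.cos(t)])
tgt=c2w(-2,0,345);print("tgt",tgt,"d world",tgt-s['eef_pos'])
E
```

```text
[[-0.    -0.918  0.396]
 [-0.001  0.396  0.918]
 [-1.     0.    -0.001]] 
 [[ 0.    -0.559 -0.829]
 [ 0.    -0.829  0.559]
 [-1.    -0.     0.   ]]
[612.96614854 104.82628092] [0.55932689 0.82894718] [-0.82894718  0.55932689]
[-79.3  -0.   -0. ]
[100.7  -0.    0. ]
tip carrier [110. 552. 205.]
[[ -44. -152.  176.]
 [  36.  -33.  264.]
 [ 120.  133.  338.]]
slope [ -0.99867638 298.12824898] 0.784735913599066
0.79 [np.float64(-5.206370704913564), np.float64(303.4132655471723)]
0.6 [np.float64(-30.038057152098467), np.float64(277.18609732397283)]
0.4 [np.float64(-50.32856875284436), np.float64(245.0422169666782)]
0.2 [np.float64(-63.828617820295186), np.float64(209.50797178515654)]
0 [np.float64(-70.0), np.float64(172.0)]
tgt [611.84749475 103.16838656 345.        ] d world [ 394.32053143 -401.76612265  139.96447585]
```

>>> jog_arm --turn '[[-10,0,0],[-10,0,0],[-10,0,0],[-10,0,0],[-10,0,0],[-10,0,0],[-10,0,0],[-9,0,0]]' --dp '[[-3,0,0],[-3,0,0],[-3,0,0],[-3,0,0],[-3,0,0],[-2,0,0],[0,0,0],[0,0,0]]' --gripper '[1,1,1,1,1,1,1,1]'

```text
clock: 1.15
eef_pos: [217.3, 504.6, 378.5]
eef_rot: [1.646, 1.565, -2.05]
wrist_force: [-0.4, 0.6, 0.3]
finger_gap: 17.3
```

```bash
cat > g.py <<'E'
import sys
from h import *
s,R=st(); print("t",s['clock'],"carrier pos",w2c(s['eef_pos']).round(1),"F",s['wrist_force'].round(1),"gap",round(s['finger_gap'],1),"rot err",Ro.from_matrix(R.T@Rdes).as_rotvec(degrees=True).round(1),"j",s['joints'].round(2))
if len(sys.argv)>3:
    t=c2w(*map(float,sys.argv[1:4])); print("dp tool cm",(R.T@(t-s['eef_pos'])/10).round(2))
E
python3 g.py -2 0 345
```

```text
t 1.15 carrier pos [110.1 551.5 378.5] F [-0.4  0.6  0.3] gap 17.3 rot err [ 2.2 -0.  -0.3] j [ 1.1   0.24  1.2   0.    1.7  -1.49]
dp tool cm [  3.45  13.33 -54.68]
```

>>> jog_arm --turn '[[2,0,0],[0,0,0],[0,0,0],[0,0,0],[0,0,0],[0,0,0],[0,0,0],[0,0,0]]' --dp '[[0,1.3,-5],[0,1.3,-5],[0,1.3,-5],[0,1.3,-5],[0,1.3,-5],[0,1.3,-5],[0,1.3,-5],[0,1.3,-5]]' --gripper '[1,1,1,1,1,1,1,1]'

```text
clock: 2.15
eef_pos: [499.9, 189.8, 377.4]
eef_rot: [1.542, 1.562, -2.182]
wrist_force: [-0.0, 1.3, 0.4]
finger_gap: 0.6
```

```bash
python3 g.py -2 0 345
```

```text
t 2.15 carrier pos [  7.2 141.2 377.4] F [-0.   1.3  0.4] gap 0.6 rot err [ 0.7  0.  -0.5] j [ 0.3   0.2   1.25 -0.01  1.69 -2.26]
dp tool cm [  3.24   1.05 -14.11]
```

>>> jog_arm --turn '[[10.6,0,0],[10.6,0,0],[10.6,0,0],[10.6,0,0],[10.6,0,0],[10.6,0,0],[10.6,0,0],[10.6,0,0]]' --dp '[[0,0,0],[0,0,0],[0,0,0],[0,0,0],[0,0,0],[0,0,0],[0,0,0],[0,0,0]]' --gripper '[1,1,1,1,1,1,1,1]' --grip_force 30

```text
clock: 3.15
eef_pos: [501.9, 186.1, 374.3]
eef_rot: [2.791, 1.557, -2.436]
wrist_force: [0.2, -0.1, 0.1]
finger_gap: 0.6
```

>>> jog_arm --turn '[[10.6,0,0],[10.6,0,0],[10.6,0,0],[10.6,0,0],[10.6,0,0],[10.6,0,0],[10.6,0,0],[10.6,0,0]]' --dp '[[0,0,0],[0,0,0],[0,0,0],[0,0,0],[0,0,0],[0,0,0],[0,0,0],[0,0,0]]' --gripper '[1,1,1,1,1,1,1,1]'

```text
clock: 4.15
eef_pos: [501.5, 186.0, 372.2]
eef_rot: [-2.089, 1.553, -2.533]
wrist_force: [-0.7, 0.4, -0.7]
finger_gap: 0.7
```

```bash
echo "Rdes=Rdes@np.diag([1.,-1,-1])" >> h.py; python3 g.py -2 0 345
```

```text
t 4.15 carrier pos [  4.9 137.8 372.2] F [-0.7  0.4 -0.7] gap 0.7 rot err [ 8.6 -0.4  0.9] j [ 0.29  0.21  1.25 -0.01  1.69  0.73]
dp tool cm [ 2.64 -2.7  13.55]
```

>>> jog_arm --turn '[[8.8,-0.4,0.9],[0,0,0],[0,0,0],[0,0,0],[0,0,0],[0,0,0]]' --dp '[[0,0,0],[0,-0.2,4],[0,-0.2,4],[0,-0.2,4],[0,-0.1,1.8],[2.5,0,0]]' --gripper '[1,1,1,1,1,1]'

```text
clock: 4.9
eef_pos: [614.4, 99.2, 346.5]
eef_rot: [2.347, 1.57, 1.742]
wrist_force: [0.2, -0.6, -0.8]
finger_gap: 0.9
```

```bash
python3 g.py -5 0 303; python3 - <<'E'
from cell import camera
import cv2
for n in("scene","side"):
    p,d=camera(n);cv2.imwrite(f"pics/{n}1.png",p[:,:,::-1])
E
```

```text
t 4.9 carrier pos [ -3.9  -4.4 346.5] F [ 0.2 -0.6 -0.8] gap 0.9 rot err [-0.7 -0.  -0. ] j [0.1  0.42 1.04 0.   1.68 0.71]
dp tool cm [ 4.35 -0.12 -0.43]
```

View pics/scene1.png

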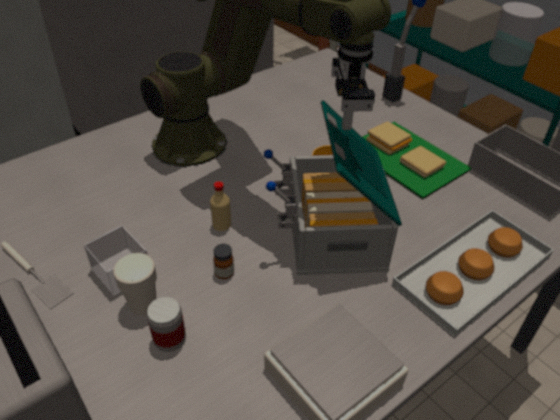

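```bash
python3 - <<'E'
from h import *
p,d,K,D,T=load("scene0.npz");Ti=np.linalg.inv(T)
def pr(w): return cv2.projectPoints(np.array([w],float),cv2.Rodrigues(Ti[:3,:3])[0],Ti[:3,3],K,D)[0].ravel().round()
for w in((614,99,346),c2w(0,0,0),c2w(-120,150,160),c2w(-120,-150,160),c2w(120,-150,160),c2w(120,150,160),c2w(-50,150,330),c2w(-50,-150,330)): print(np.round(w),pr(w))
E
```

```text
[614  99 346] [346. 128.]
[613. 105.   0.] [334. 232.]
[422.  89. 160.] [289. 155.]
[670. -79. 160.] [300. 230.]
[804. 120. 160.] [399. 226.]
[556. 288. 160.] [373. 153.]
[461. 147. 330.] [318. 101.]
[709. -21. 330.] [335. 173.]
```

View pics/side1.png

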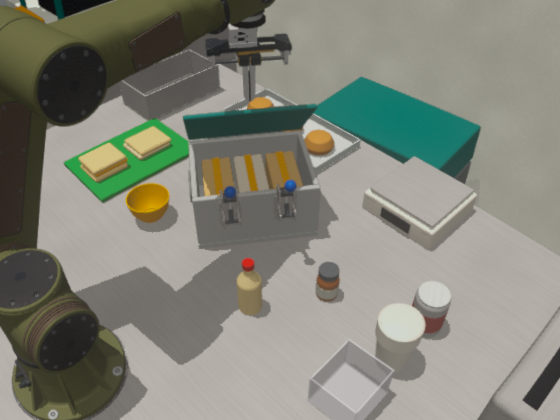

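The scene view has the tip at about (346,127), which matches its projection, in front of the lid's outer face. In the side view the finger goes behind the lid's top edge near (250,105). So the tip is on the outer side, and I push along the lid's arc.

>>> jog_arm --turn '[[0,0,0],[0,0,0],[0,0,0],[0,0,0],[0,0,0]]' --dp '[[2,0,-0.2],[1.5,0,-0.2],[1,0,0],[1,-0.7,0],[1,-0.8,0]]' --gripper '[1,1,1,1,1]'

```text
clock: 5.62
eef_pos: [600.7, 90.1, 280.2]
eef_rot: [-2.77, 1.569, 2.91]
wrist_force: [0.5, 0.2, 2.3]
finger_gap: 0.2
```

```bash
python3 g.py -50 0 245
```

```text
t 5.625 carrier pos [-19.1   2.  280.2] F [0.5 0.2 2.3] gap 0.2 rot err [-0.5 -0.1  0. ] j [0.09 0.39 1.23 0.   1.52 0.69]
dp tool cm [ 3.52 -3.09  0.23]
```

>>> jog_arm --turn '[[0,0,0],[0,0,0],[0,0,0],[0,0,0],[0,0,0],[0,0,0]]' --dp '[[1.2,-1.2,0],[1.2,-1,0],[1.3,-0.7,0],[1.4,-0.6,0],[1.4,-0.5,0],[1.4,-0.4,0]]' --gripper '[1,1,1,1,1,1]'

```text
clock: 6.38
eef_pos: [573.8, 51.5, 197.2]
eef_rot: [1.742, 1.568, 1.138]
wrist_force: [1.4, 0.6, 1.3]
finger_gap: 0.7
```

```bash
python3 g.py -70 0 172
```

```text
t 6.375 carrier pos [-66.1   2.6 197.2] F [1.4 0.6 1.3] gap 0.7 rot err [-0.6 -0.  -0.1] j [0.02 0.36 1.46 0.   1.32 0.63]
dp tool cm [ 2.52 -0.4   0.27]
```

>>> jog_arm --turn '[[0,0,0],[0,0,0],[0,0,0],[0,0,0],[0,0,0]]' --dp '[[0.8,0,0],[0.8,0,0],[0.7,0,0],[0.4,0,0],[0.3,0,0]]' --gripper '[1,1,1,1,1]'

```text
clock: 7.0
eef_pos: [573.7, 51.1, 172.0]
eef_rot: [0.787, 1.567, 0.184]
wrist_force: [-19.2, -2.8, 28.7]
finger_gap: 0.5
```

```bash
python3 g.py -70 0 172
```

```text
t 7.0 carrier pos [-66.6   2.5 172. ] F [-19.2  -2.8  28.7] gap 0.5 rot err [-0.6  0.1 -0.1] j [0.02 0.38 1.49 0.   1.27 0.63]
dp tool cm [-0.   -0.34  0.25]
```

>>> jog_arm --turn '[[0,0,0],[0,0,0],[0,0,0],[0,0,0],[0,0,0],[0,0,0]]' --dp '[[0,0,0],[0,0,0],[-2,0,0],[-4,0,0],[-4,0,0],[-4,0,0]]' --gripper '[1,1,1,1,1,1]'

```text
clock: 7.75
eef_pos: [572.6, 51.6, 311.2]
eef_rot: [-2.83, 1.567, 2.851]
wrist_force: [-0.5, 0.5, 0.1]
finger_gap: 0.4
```

```bash
cat > look.py <<'E'
import sys
from h import *
from cell import camera,calibration
k=sys.argv[1];R={}
for n in("scene","side"):
    c=calibration(n);K,D,T=map(np.asarray,(c["K"],c["distortion"],c["world_from_camera"]))
    p,d=camera(n);cv2.imwrite(f"pics/{n}{k}.png",p[:,:,::-1]); np.savez(f"{n}{k}.npz",p=p,d=d,K=K,D=D,T=T)
    H,S,V=cv2.split(cv2.cvtColor(p,cv2.COLOR_RGB2HSV))
    R[n]=[(q[0],ray(*q[0],K,D,T)) for q in blobs((H>105)&(H<128)&(S>150)&(V>60),8)]
    vs,us=np.nonzero((H>78)&(H<98)&(S>120)&(V>30)); W=world(us,vs,d,K,D,T); W=np.array([w2c(x) for x in W])
    W=W[(abs(W[:,0])<160)&(abs(W[:,1])<180)&(W[:,2]>120)]
    if len(W)>100:
        print(n,"lid",np.percentile(W,[2,50,98],axis=0).round().tolist(),"ang",-np.arctan(np.polyfit(W[:,0],W[:,2],1)[0]))
for a in R["scene"]:
    for b in R["side"]:
        x,e=tri(a[1],b[1])
        if e<8: print("knob",x.round(1),"carrier",w2c(x).round(1),round(e,1),a[0].round(),b[0].round())
E
python3 g.py; python3 look.py 2
```

```text
t 7.75 carrier pos [-66.7   3.7 311.2] F [-0.5  0.5  0.1] gap 0.4 rot err [-0.5 -0.2  0.1] j [0.03 0.31 1.27 0.   1.57 0.63]
scene lid [[-112.0, -150.0, 167.0], [4.0, -26.0, 172.0], [111.0, 135.0, 176.0]] ang -0.0026619334795639845
side lid [[-118.0, -143.0, 169.0], [-13.0, 2.0, 173.0], [110.0, 141.0, 178.0]] ang 0.0015424750571347429
knob [455.3 -12.4 232.4] carrier [-185.4   65.2  232.4] 2.1 [267. 152.] [229. 192.]
knob [564.  -84.4 230.5] carrier [-184.2  -65.3  230.5] 2.3 [271. 185.] [290. 186.]
```

View pics/side2.png

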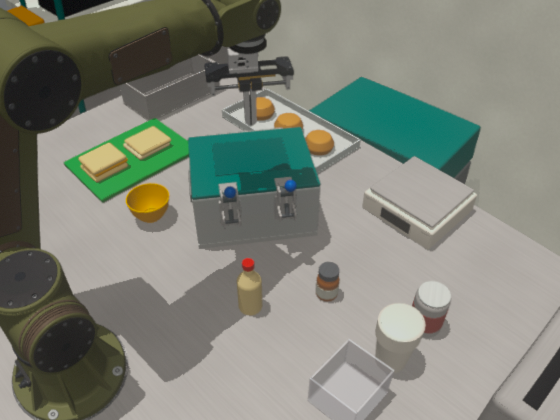

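View pics/scene2.png

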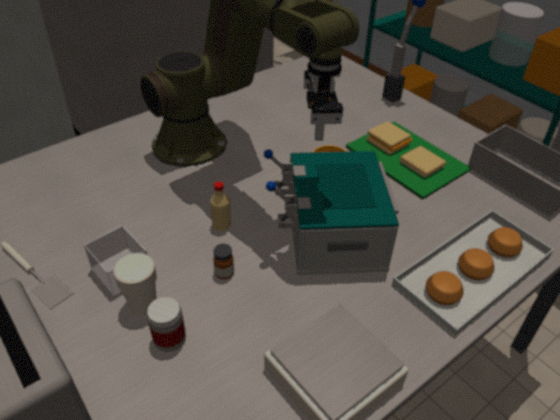

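Both views show the lid flat and shut (plane at 172 mm, angle about 0). The knobs are still open and the carrier hasn't moved. Next is latch_a, approached from outside its knob.

>>> jog_arm --turn '[[-0.5,0,0],[0,0,0],[0,0,0],[0,0,0],[0,0,0],[0,0,0],[0,0,0]]' --dp '[[0,-4.1,-1.5],[0,-4.1,-1.5],[0,-4.1,-1.5],[0,-4.1,-1.5],[3.5,0,0],[3.5,0,0],[1.5,0,0]]' --gripper '[1,1,1,1,1,1,1]'

```text
clock: 8.72
eef_pos: [427.4, -52.7, 220.6]
eef_rot: [2.042, 1.569, 1.448]
wrist_force: [0.7, -0.3, 0.2]
finger_gap: 0.2
```

```bash
python3 g.py -215 65 226
```

```text
t 8.725 carrier pos [-234.4   65.7  220.6] F [ 0.7 -0.3  0.2] gap 0.2 rot err [ 0.  -0.  -0.1] j [-0.21  0.02  1.81  0.    1.31  0.38]
dp tool cm [-0.54  1.94  0.07]
```

>>> jog_arm --turn '[[0,0,0],[0,0,0],[0,0,0],[0,0,0],[0,0,0],[0,0,0]]' --dp '[[0,2,0],[-0.1,1.2,0],[-0.2,1.2,0],[-0.3,1.2,0],[-0.3,1.2,0],[-0.2,1.2,0]]' --gripper '[1,1,1,1,1,1]'

```text
clock: 9.48
eef_pos: [471.6, 10.6, 230.7]
eef_rot: [-1.521, 1.56, -2.117]
wrist_force: [-0.9, -2.5, 2.0]
finger_gap: 0.6
```

```bash
python3 g.py -110 65 232; python3 look.py 3
```

```text
t 9.475 carrier pos [-157.2   64.5  230.7] F [-0.9 -2.5  2. ] gap 0.6 rot err [-0.1  0.   0.6] j [-0.05  0.11  1.69 -0.01  1.35  0.55]
dp tool cm [-0.18  4.71 -0.06]
scene lid [[-112.0, -150.0, 167.0], [3.0, -27.0, 172.0], [112.0, 135.0, 176.0]] ang -0.0030808919116884536
side lid [[-119.0, -144.0, 169.0], [-33.0, -19.0, 173.0], [99.0, 140.0, 178.0]] ang -0.0027604068511971444
knob [563.4 -84.7 230. ] carrier [-184.8  -64.9  230. ] 2.4 [271. 185.] [290. 186.]
```

Latch_a is moving with about 3 N of push. I keep going past centre.

>>> jog_arm --turn '[[0,0,0],[0,0,0],[0,0,0],[0,0,0],[0,0,0],[0,0,0]]' --dp '[[0,1.2,0],[0,1.2,0],[0,1.2,0],[0,1.2,0],[0,0.8,0],[0,0,0]]' --gripper '[1,1,1,1,1,1]'

```text
clock: 10.32
eef_pos: [505.1, 61.4, 228.6]
eef_rot: [-1.726, 1.561, -2.32]
wrist_force: [-0.4, 0.7, -0.2]
finger_gap: 0.5
```

```bash
python3 g.py ; python3 look.py 4
```

```text
t 10.325 carrier pos [-96.4  65.1 228.6] F [-0.4  0.7 -0.2] gap 0.5 rot err [-0.  -0.1  0.6] j [ 0.05  0.19  1.6  -0.01  1.36  0.65]
scene lid [[-112.0, -150.0, 167.0], [5.0, -30.0, 172.0], [112.0, 135.0, 176.0]] ang -0.002221227412675072
side lid [[-119.0, -143.0, 168.0], [-17.0, -9.0, 173.0], [110.0, 141.0, 178.0]] ang 0.013953448085705327
knob [528.5  84.4 193.2] carrier [-64.2  58.6 193.2] 2.9 [314. 164.] [228. 171.]
knob [520.4  93.  185.8] carrier [-61.6  70.1 185.8] 0.2 [314. 164.] [223. 173.]
knob [563.3 -84.6 229.9] carrier [-184.8  -64.8  229.9] 2.4 [271. 185.] [290. 186.]
```

View pics/scene4.png

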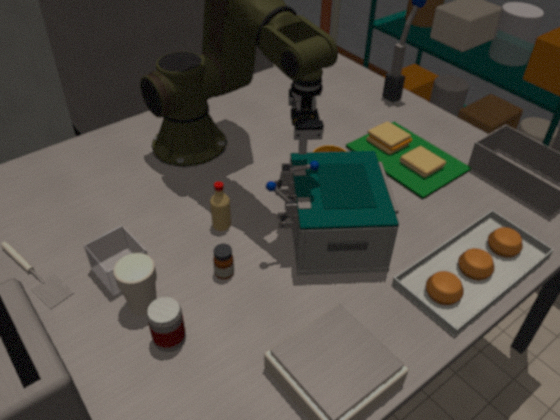

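Latch_a has snapped over: its knob is at (314,164), about 188 mm high over the lid. Now latch_b.

>>> jog_arm --turn '[[0,0,0.6],[0,0,0],[0,0,0],[0,0,0],[0,0,0],[0,0,0],[0,0,0]]' --dp '[[-4,0,0],[-4,0,0],[0,-3.5,3.3],[0,-3.5,3.3],[0,-3.5,3.3],[0,-3.5,3.3],[0,0,0]]' --gripper '[1,1,1,1,1,1,1]'

```text
clock: 11.3
eef_pos: [535.2, -136.3, 311.9]
eef_rot: [1.456, 1.57, 0.861]
wrist_force: [0.7, -0.1, -1.0]
finger_gap: 0.5
```

```bash
python3 g.py -232 -65 221
```

```text
t 11.3 carrier pos [-243.4  -70.4  311.9] F [ 0.7 -0.1 -1. ] gap 0.5 rot err [-0.1  0.  -0. ] j [-0.32  0.25  1.34  0.    1.55  0.28]
dp tool cm [ 9.09  1.13 -0.54]
```

>>> jog_arm --turn '[[0,0,0],[0,0,0],[0,0,0],[0,0,0],[0,0,0],[0,0,0],[0,0,0],[0,0,0]]' --dp '[[4,0,-0.5],[4,0,0],[1,1,0],[0,2,0],[-0.1,1.2,0],[-0.2,1.2,0],[-0.3,1.2,0],[-0.3,1.2,0]]' --gripper '[1,1,1,1,1,1,1,1]'

```text
clock: 12.3
eef_pos: [578.5, -66.1, 241.6]
eef_rot: [-0.189, 1.555, -0.785]
wrist_force: [-1.2, -2.5, -1.8]
finger_gap: 0.4
```

```bash
python3 g.py -96 -65 232
```

```text
t 12.3 carrier pos [-160.9  -67.   241.6] F [-1.2 -2.5 -1.8] gap 0.4 rot err [-0.2  0.9  0.2] j [-0.17  0.34  1.38 -0.01  1.4   0.43]
dp tool cm [ 0.94  6.5  -0.24]
```

>>> jog_arm --turn '[[0,0,0],[0,0,0],[0,0,0],[0,0,0],[0,0,0],[0,0,0],[0,0,0]]' --dp '[[0.7,0.3,0],[0.6,1,0],[0,1.2,0],[0,1.2,0],[0,1.2,0],[0,1.2,0],[0,0.4,0]]' --gripper '[1,1,1,1,1,1,1]'

```text
clock: 13.18
eef_pos: [618.8, -6.6, 228.4]
eef_rot: [-0.084, 1.554, -0.678]
wrist_force: [-0.4, 0.5, -0.6]
finger_gap: -0.1
```

```bash
python3 g.py -96 -65 232; python3 look.py 5
```

```text
t 13.175 carrier pos [-89.1 -67.1 228.4] F [-0.4  0.5 -0.6] gap -0.1 rot err [-0.   1.   0.1] j [-0.07  0.43  1.29 -0.01  1.41  0.53]
dp tool cm [-0.36 -0.69 -0.21]
scene lid [[-113.0, -151.0, 167.0], [18.0, -44.0, 172.0], [112.0, 132.0, 177.0]] ang 0.01286143939645721
side lid [[-118.0, -143.0, 168.0], [-15.0, 10.0, 173.0], [109.0, 142.0, 178.0]] ang 0.007580132466100615
knob [633.2  14.3 190.7] carrier [-63.7 -67.4 190.7] 2.3 [320. 196.] [281. 166.]
```

View pics/scene5.png

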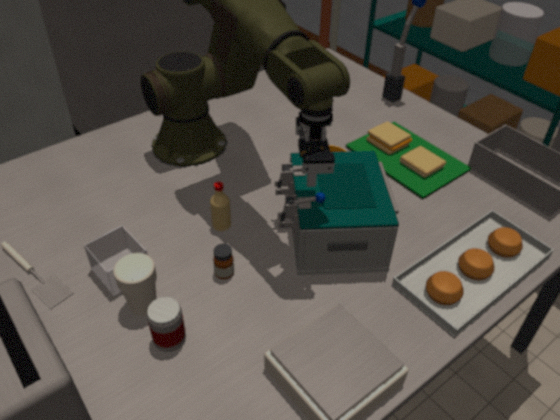

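Latch_b has snapped over too, with its knob at (320,196). I back off upwards.

>>> jog_arm --turn '[[0,0,0],[0,0,0],[0,0,0],[0,0,0],[0,0,0],[0,0,0]]' --dp '[[-4,0,0],[-4,0,0],[-4,0,0],[-3,0,0],[0,0,0],[0,0,0]]' --gripper '[1,1,1,1,1,1]'

```text
clock: 14.02
eef_pos: [615.4, -7.2, 381.5]
eef_rot: [-0.191, 1.555, -0.788]
wrist_force: [0.1, 0.1, -0.6]
finger_gap: 0.4
```

```bash
python3 g.py; python3 look.py 6
```

```text
t 14.025 carrier pos [-91.5 -64.7 381.5] F [ 0.1  0.1 -0.6] gap 0.4 rot err [-0.2  0.9  0.2] j [-0.07  0.4   0.99 -0.01  1.74  0.53]
scene lid [[-112.0, -150.0, 167.0], [7.0, -26.0, 172.0], [112.0, 135.0, 177.0]] ang -0.0023977297844591998
side lid [[-118.0, -142.0, 169.0], [-8.0, 1.0, 173.0], [110.0, 141.0, 178.0]] ang 0.0009769491138238546
knob [524.9  88.4 189.8] carrier [-62.9  63.8 189.8] 2.6 [314. 164.] [226. 172.]
knob [632.   14.8 189.6] carrier [-64.  -66.2 189.6] 2.1 [320. 196.] [281. 166.]
```

View pics/side6.png

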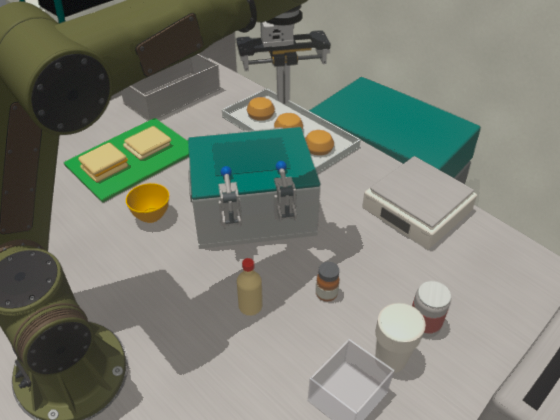

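The side view shows both levers lying over the shut lid, with knobs at (226,172) and (281,166) about 190 mm high. The carrier and the other things are where they started, and the hand is clear.

```bash
python3 -c "
from cell import order
print(order.sign_off())"
```

```text
the job is handed in; nothing more can be done
None
```

I pushed the lid shut with the closed fingertips, then flipped latch_a and latch_b over past centre, one after the other. I backed the hand off upwards and handed the job in at about 14 s of the 54 s allowed.

**Last checks, from both cameras:**
- **Lid:** shut. Its upper face measured about 172 mm above the table, and its angle was within 0.003 rad of 0.
- **Latches:** both over the lid, with knobs at about 190 mm. The expected latched height is 188 mm, so this is within the 2 mm calibration error.
- **Carrier:** no visible shift; the lid's measured position was unchanged after both flips.
- **Other things on the table:** they look unmoved in the pictures, but I did not measure them.
- **Hand:** about 190 mm above the latched knobs, with wrist force near zero.

No check failed. Pressing the lid the last bit shut peaked at about 35 N at the wrist, in the readings taken at the end of each move.

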